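# Chilling stone in the tongs, over the right glass

## Robot

A 7-joint arm with a two-finger parallel gripper is mounted at the origin on the work surface. World frame = base frame: x ahead of the robot, y to its left, z up, the work surface at z = 0. Lengths are in m, angles in rad, forces in N, time in s.
With the tool pointing down it reaches from about 0.4 to 0.875 m from the base axis. Payload 19.3 kg.
Tool frame: the origin (TCP) lies at the very end of the fingers, on their centre line; the grasp point (between the pads) lies 19 mm behind it; z points along the fingers, y is the line along which they close (so a half turn about z gives the same grasp; the last joint's range is limited). The gripper opens to 85 mm and grips with 20 to 120 N. Pads are 22 mm wide; open, the fingers measure 114 mm over their backs; the gripper's body (76 mm by 85 mm) begins 54 mm behind the grasp point. The pads swing forward as they close: fully open they stand 13 mm farther back than shut.
Start: joints at [-1.185, 0.521, -0.036, 1.599, 0.021, 1.021, -0.113], TCP at [0.275, 0.561, 0.231] pointing down, gripper open.
Joint ranges: [-2.91, 2.91], [-0.3, 2.13], [-1.5, 1.42], [0.17, 2.43], [-1.26, 4.41], [0.16, 1.93], [-2.52, 2.52]. Speed limits (rad/s): [1.89, 1.89, 2.39, 2.39, 3.01, 3.01, 3.01].

## Interface

Orientations are given as [roll, pitch, yaw] about the fixed x, y, z axes, in that order (R = Rz(yaw) Ry(pitch) Rx(roll)).
In Python, from workcell import bot gives the robot as it stands.
- The arm moves only by the tool jog_arm, never from a script. Its argument "motion" is a list of rows, each a list of 5 numbers: the shift along the tool's x, y, z scaled (see below), then the turn about the tool's z scaled (see below), then the opening, from 0 (shut) to 1 (fully open). A call has 1 to 12 rows; each row shifts and turns the commanded pose from where the row before left it, along the tool's axes as they then stand; what a row does not reach is not made up. The controller multiplies each number of a shift by 30 mm and each number of a turn by 0.08 rad. A row lasts 1/10 s, in which the tool goes at most 50 mm and 8.59 degrees, less where a joint would pass 70% of its speed; a pose out of reach is approached as far as the arm can. A call with a number of a shift or a turn outside -1 to 1 is refused whole. A call with a gripper value outside its range is refused whole. The fingers move at their own pace and stop on an object; "newtons" is the grip in N (left out, the last holds). Time passes only in rows, so rows that do not move let the fingers close. It gives the time, the measured TCP pose, the force, the opening and the grip force at its end, in the units of the state.
- bot.observe(): the state, without advancing time (a new reading comes with each control period).
- bot.grab_frame(name): name is "scene" or "side" or "wrist"; returns a dict with "pixels" (480x640x3 uint8, red, green, blue), "fovy" (degrees; the focal length in pixels is half the picture's height over the tangent of half this angle, whatever the lens; pixels are square), "cx", "cy" (the principal point, pixels), "rvec" (rotation vector, rad) and "tvec" (3), from world to camera coordinates, as OpenCV has them; the wrist camera has in their place "mount" (4x4, takes a point from camera to tool coordinates, whose origin is the TCP and whose axes are the flange's). Camera axes: x right, y down, z forward; pixel columns grow to the right and rows downward; lengths in m; the calibration is good to about 2 mm. A picture is of the moment at which its call begins: read the wrist's pose just before it. There is no depth.
- bot.job_done(): hands the job in; it is judged then, once.
The state is a dict: "clock": time; "qpos": joint angles; "qd": joint speeds; "joint_efforts": joint torques, N m; "position": TCP position; "tool_rot": TCP orientation; "force": force on the tool from outside, world axes, zero at the start; "moment": the same for the moment, N m; "grip_width": finger opening in m; "finger_force": force on a finger pad.
Only numpy, scipy, OpenCV 4.12 (cv2) and the standard library are available. Lean on these libraries where they do the work, as an engineer would, in place of code of your own. Each camera call takes 0.05 s, during which the arm holds its last target. There are 200 camera calls.

## Task

One of the two tumblers has the little dropper bottle standing right beside it: that is the glass which wants a chilling stone. Pick up the tongs, close them on the stone that stands on the tray (never touch the stone with the gripper itself), lift it and hold it in the tongs a few centimetres above the middle of that tumbler's mouth. Finish while still holding it there; do not let it go, and leave everything else standing where it is.

Things in the scene. Friction and masses are not known exactly. Their poses are not given: they have to be found in the camera images.
- tongs_grip (a point): where to grip the sprung steel tongs: midway between the two black grip sections, half-way up them. x points along the tongs from hinge (85 mm behind) to jaws, z up. Grip sections: 62 mm long (x), 20 mm high, 57 mm over their outer faces when free; squeeze them from both sides along y. The tongs are 190 mm long and lie level on a low rest, this point 30 mm above the shelf
- tongs_jaw (a point): midpoint between the two flat jaw paddles of the tongs, 75 mm ahead of tongs_grip on the midline, same axes and height. Paddles 34 mm long, 30 mm high (15 mm above and below), 54 mm apart inside when free
- tongs: the whole tongs, 90 g; origin 10 mm under tongs_grip. The arms move alike, sprung open: 3 N starts the squeeze, 5 N reaches the stone. 1 mm less width at the grip sections closes the jaws by 1.9 mm. Squeezed to a width of 51 mm at the grip sections the spring keeps them firm in the gripper with 43 mm left between the jaws; the jaws meet the stone at about 43 mm width
- rest: wooden tongs rest fixed to the shelf; origin on the shelf under tongs_grip, x along the tongs. Two cross bars 12 mm thick, 100 mm long (y), 20 mm high at x = -65 and +40 mm carry the tongs; between them only a spine 20 mm wide (y), 8 mm high
- tongs_left: the tongs' arm on the +y side; origin beside that of the tongs
- tongs_right: the tongs' arm on the -y side; origin beside that of the tongs
- stone_mid (a point): centre of the chilling stone: an upright grey soapstone drum, 28 mm in diameter, 36 mm high, about 55 g, standing on the tray's floor 5 mm above the shelf
- stone: the same chilling stone; origin at the centre of its underside, z up
- tray: pewter-grey plastic tray, 120 mm (its x) by 200 mm (its y), rim 9 mm high, floor 5 mm; loose, 450 g; origin under its centre
- tumbler_1_rim (a point): clear crystal tumbler, open at the top, 84 mm across the rim, 92 mm high, upright on the shelf; one of two alike, one stands to the left and one to the right, which is which varies. This point: centre of its mouth, at rim height; z up
- tumbler_2_rim (a point): clear crystal tumbler, open at the top, 84 mm across the rim, 92 mm high, upright on the shelf; one of two alike, one stands to the left and one to the right, which is which varies. This point: centre of its mouth, at rim height; z up
- dropper_mid (a point): half-way up the small amber glass dropper bottle with a black cap, closed, 34 mm in diameter, 85 mm high; stands about 100 mm beyond one of the tumblers, seen from the robot (the other tumbler is over 400 mm away)
- jigger_mid (a point): half-way up the steel jigger (double-cone measure), 46 mm at its widest, 78 mm high; stands about 100 mm beyond the other tumbler
- decanter_mid (a point): 100 mm up the empty glass decanter, 112 mm in diameter, 215 mm high, on the far left, beyond the left tumbler
Mind the look-alikes: they are no part of the job. Of the things that look like the tongs, the largest one is meant.

How it is judged:
On the way, in this order (a step that is already met when the one before it is completed fails the run):
1. the tongs are gripped and lifted off their rest (contact force between the fingers and tongs above 1 N and height (world z) of tongs_grip above 0.045 m), for 0.1 s.
2. the stone is held between the two jaws, lifted off the tray (contact force between the fingers and tongs above 1 N and contact force between each of tongs_left, tongs_right and stone above 0.4 N and height (world z) of stone_mid above 0.05 m), for 0.2 s.
At the end, for the whole second after the job is handed in: Ends holding: fingers squeeze the tongs, both jaws press the still stone (0.4 N or more), nothing else touches it; its centre is within 30 mm of the middle and 25-140 mm above the rim of the tumbler by the dropper bottle; tumblers, bottle, jigger, decanter upright (contact force between the fingers and tongs above 1 N and contact force between each of tongs_left, tongs_right and stone above 0.4 N and ((horizontal distance between dropper_mid and tumbler_1_rim below 0.18 m and horizontal distance between stone_mid and tumbler_1_rim below 0.03 m and z of stone_mid in the frame of tumbler_1_rim between 0.025 and 0.14 m) or (horizontal distance between dropper_mid and tumbler_2_rim below 0.18 m and horizontal distance between stone_mid and tumbler_2_rim below 0.03 m and z of stone_mid in the frame of tumbler_2_rim between 0.025 and 0.14 m)) and contact force between stone and the fingers below 0.1 N and contact force between stone and tumbler_1 below 0.1 N and contact force between stone and tumbler_2 below 0.1 N and contact force between stone and tray below 0.1 N and linear speed of stone below 0.03 m/s and angle between each of tumbler_1_rim, tumbler_2_rim, dropper_mid, jigger_mid, decanter_mid's own z axis and vertical below 0.1 rad); the arm keeps its last pose, push and grip.
It fails at once if the gripper's fingers touch the chilling stone (contact force between the fingers and stone above 0.3 N).
It fails at once if a tumbler is shoved more than 25 mm or tipped (distance of any of tumbler_1_rim, tumbler_2_rim from where it was at the start of the episode above 0.025 m or angle between any of tumbler_1_rim, tumbler_2_rim's own z axis and vertical above 0.3 rad).
It fails at once if the dropper bottle or the jigger is shoved more than 25 mm or tipped (distance of any of dropper_mid, jigger_mid from where it was at the start of the episode above 0.025 m or angle between any of dropper_mid, jigger_mid's own z axis and vertical above 0.3 rad).
It fails at once if the decanter is shoved more than 25 mm or tipped (distance of decanter_mid from where it was at the start of the episode above 0.025 m or angle between decanter_mid's own z axis and vertical above 0.3 rad).
It fails at once if the tray is shoved more than 25 mm or tipped (distance of tray from where it was at the start of the episode above 0.025 m or angle between tray's own z axis and vertical above 0.3 rad).
It also fails if it takes over 40 s, if anything falls off the work surface, if the arm or the gripper's body presses on something with over 40 N, if the wrist force passes 120 N, or if a joint passes its speed limit or range.

## Working session

There is one attempt and no reset: what is moved stays moved. The work goes in short steps, Python scripts to look and compute and a tool call to move; the robot and the scene stay as the last step left them, time stands still between calls to the robot, and variables do not carry over. Pictures are saved under pics/ and viewed, at most 10 in all, crops included, and the job is handed in when it is done.

Besides the shell and the picture viewer there is one more tool, called after "Call:" as name(argument=value, ...) on one line, values as JSON. jog_arm: Moves the arm, as the interface text tells. Shifts and turns lie within -1 to 1; 1 stands for 30 mm of shift or 0.08 rad of turn. Its arguments: {"type":"object","properties":{"motion":{"type":"array","items":{"type":"array","items":{"type":"number"}}},"newtons":{"type":"number"}},"required":["motion"]}

```bash
mkdir -p pics; cat > h.py <<'E'
import numpy as np, cv2, pickle
from workcell import bot
from scipy.spatial.transform import Rotation as R
def grab(n,save=None):
    s=bot.observe(); f=bot.grab_frame(n); f['s']=s
    if save:
        cv2.imwrite(f'pics/{save}.png',f['pixels'][:,:,::-1]); pickle.dump(f,open(f'{save}.pkl','wb'))
    return f
def cam(f):
    fl=240/np.tan(np.radians(f['fovy'])/2)
    if 'mount' in f and f['mount'] is not None:
        T=np.eye(4);T[:3,:3]=R.from_euler('xyz',f['s']['tool_rot']).as_matrix();T[:3,3]=f['s']['position']
        M=T@np.array(f['mount']);return fl,M[:3,:3],M[:3,3]
    r=cv2.Rodrigues(np.array(f['rvec'],float))[0]
    return fl,r.T,-r.T@np.array(f['tvec'],float).ravel()
def ray(f,u,v):
    fl,r,o=cam(f);d=r@np.array([(u-f['cx'])/fl,(v-f['cy'])/fl,1]);return o,d
def onz(f,u,v,z):
    o,d=ray(f,u,v);return o+d*(z-o[2])/d[2]
def proj(f,p):
    fl,r,o=cam(f);c=r.T@(np.array(p)-o);return np.array([f['cx']+fl*c[0]/c[2],f['cy']+fl*c[1]/c[2]])
def load(n): return pickle.load(open(n+'.pkl','rb'))
E
python3 - <<'E'
from h import *
for n in ['scene','side','wrist']:
    f=grab(n,n+'0'); print(n,f['fovy'],cam(f)[2],cam(f)[1][:,2])
print(f['s'])
E
```

```text
scene 51.78302027550488 [1.07567064 0.4135088  1.07914004] [-0.47510104 -0.29664394 -0.82842102]
side 44.69145090824506 [ 0.15523181 -0.8992968   0.82959364] [ 0.31086977  0.76789505 -0.56008676]
wrist 67.82786529116136 [0.20858007 0.59347461 0.3738312 ] [ 0.26035563 -0.12907601 -0.95684603]
{'clock': 0.1, 'qpos': array([-1.18520706,  0.52198569, -0.03634504,  1.59995757,  0.02118829,
        1.02109319, -0.11279502]), 'qd': array([-0.00183758, -0.00104953,  0.00090506,  0.00011371, -0.00052092,
       -0.00096735,  0.00148454]), 'joint_efforts': array([ 3.50495349e-03, -9.28492928e+01,  1.98413908e+00, -3.70522034e+01,
        1.81417912e-02,  5.26213393e-03,  1.01895982e-04]), 'position': array([0.2749896 , 0.56090931, 0.23076124]), 'tool_rot': array([-3.14053468e+00,  5.54451167e-05,  2.68580668e+00]), 'force': array([-0.1925926 , -0.87301211,  0.43434848]), 'moment': array([0.04172282, 0.02976846, 0.01390089]), 'finger_force': 0.0, 'grip_width': 0.08547805949102476}
```

View pics/scene0.png

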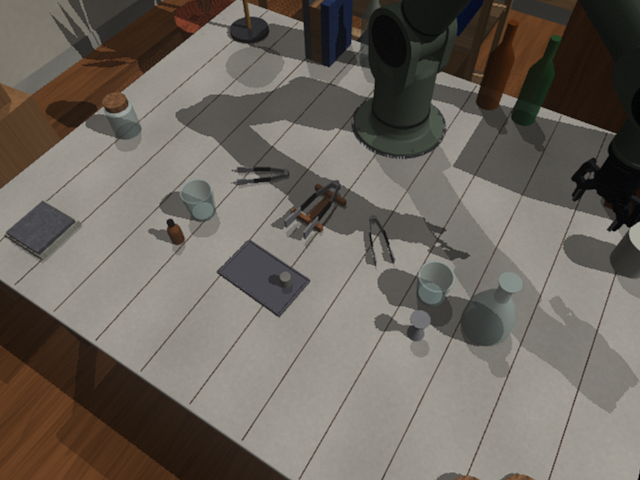

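View pics/side0.png

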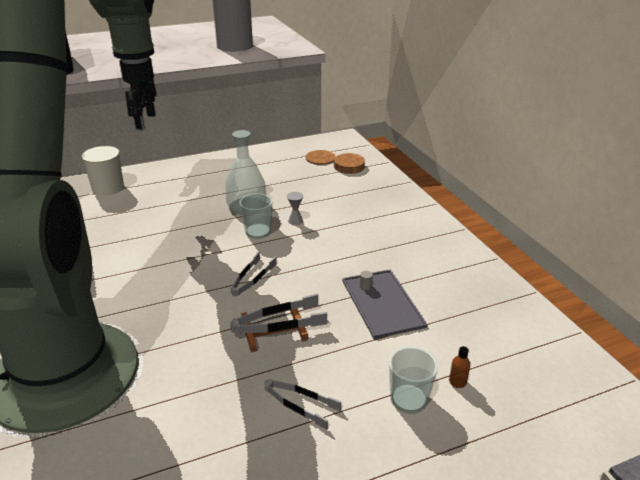

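The scene view shows the dropper (175,232) beside the right-hand tumbler (198,200), and in the side view they are at (460,368) and (412,378). The large tongs lie on the rest at scene (315,207) and side (280,315). The stone is at scene (285,279) and side (366,281). I'll enlarge the tongs area.

```bash
python3 - <<'E'
from h import *
a=cv2.imread('pics/scene0.png')[170:290,215:355]; b=cv2.imread('pics/side0.png')[260:360,220:380]
a=cv2.resize(a,None,fx=2.85,fy=2.85,interpolation=2); b=cv2.resize(b,None,fx=2.5,fy=2.5,interpolation=2)
c=np.zeros((max(len(a),len(b)),a.shape[1]+b.shape[1],3),np.uint8);c[:len(a),:a.shape[1]]=a;c[:len(b),a.shape[1]:]=b
print(c.shape,a.shape);cv2.imwrite('pics/crop1.png',c)
s=load('scene0');d=load('side0')
for n,z,p,q in [('stone top',.041,(286,275),(366,274)),('tumR rim',.092,(197,187),(413,361)),('tumR base',0.003,(203,210),(409,398)),('tumL rim',.092,(436,271),(257,202)),('drop mid',.0425,(175,232),(460,368)),('jig mid',.039,(419,326),(296,208)),('hinge',.03,(334,185),(238,325)),('tray c',.007,(263,276),(384,303))]:
    print(n,onz(s,*p,z).round(3),onz(d,*q,z).round(3))
E
```

```text
(342, 799, 3) (342, 399, 3)
stone top [0.64  0.018 0.041] [0.642 0.014 0.041]
tumR rim [ 0.565 -0.304  0.092] [ 0.577 -0.298  0.092]
tumR base [ 0.573 -0.303  0.003] [ 0.576 -0.302  0.003]
tumL rim [0.476 0.325 0.092] [0.489 0.322 0.092]
drop mid [ 0.682 -0.293  0.042] [ 0.676 -0.305  0.042]
jig mid [0.593 0.347 0.039] [0.599 0.341 0.039]
hinge [ 0.334 -0.031  0.03 ] [ 0.337 -0.028  0.03 ]
tray c [ 0.657 -0.042  0.007] [ 0.654 -0.055  0.007]
```

View pics/crop1.png

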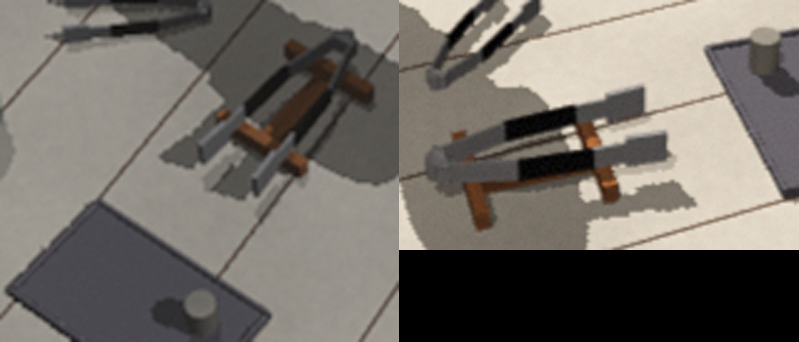

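```bash
python3 - <<'E'
from h import *
s=load('scene0');d=load('side0')
S=lambda u,v:(215+u/2.85,170+v/2.85); D=lambda u,v:(220+(u-399)/2.5,260+v/2.5)
for n,z,p,q in [('jawR tip top',.045,(199,145),(666,134)),('jawL tip top',.045,(254,178),(645,88)),('hinge',.035,(345,38),(437,157)),('blackR front top',.04,(246,104),(594,150)),('blackL front top',.04,(302,137),(576,107)),('blackR rear',.04,(286,72),(521,158)),('blackL rear',.04,(330,93),(508,122))]:
    print(n,onz(s,*S(*p),z).round(3),onz(d,*D(*q),z).round(3))
E
```

```text
jawR tip top [ 0.511 -0.072  0.045] [ 0.509 -0.079  0.045]
jawL tip top [ 0.516 -0.01   0.045] [ 0.515 -0.019  0.045]
hinge [ 0.33  -0.027  0.035] [ 0.332 -0.025  0.035]
blackR front top [ 0.448 -0.063  0.04 ] [ 0.45 -0.07  0.04]
blackL front top [0.453 0.001 0.04 ] [ 0.455 -0.015  0.04 ]
blackR rear [ 0.397 -0.051  0.04 ] [ 0.393 -0.057  0.04 ]
blackL rear [ 0.397 -0.003  0.04 ] [ 0.396 -0.012  0.04 ]
```

Call:
jog_arm(motion=[[-0.8,-1,0,0,1],[-0.8,-1,0,0,1],[-0.8,-1,0,0,1],[-0.8,-1,0,0,1],[-0.8,-1,0,0,1],[-0.8,-1,0,0,1],[-0.8,-1,0,0,1],[-0.8,-1,0,0,1],[-0.8,-1,0,0,1],[-0.8,-1,0,0,1],[-0.8,-1,0,0,1],[-0.8,-1,0,0,1]])

```text
clock: 1.35
position: [0.3752, 0.1096, 0.2314]
tool_rot: [3.141, 0.0, 2.686]
force: [1.3, 0.0, 0.6]
grip_width: 0.0854
finger_force: 0.0
```

Call:
jog_arm(motion=[[-0.85,-0.93,0,0,1],[-0.85,-0.93,0,0,1],[-0.85,-0.93,0,0,1],[-0.85,-0.93,0,0,1],[0,0,0,-1,1],[0,0,0,-1,1],[0,0,0,-1,1],[0,0,0,-1,1],[0,0,0,-0.4,1],[0,0,0,0,1]])

```text
clock: 2.35
position: [0.4176, -0.034, 0.2313]
tool_rot: [-3.142, -0.0, 3.038]
force: [1.2, 0.3, -0.7]
grip_width: 0.0854
finger_force: 0.0
```

```bash
python3 - <<'E'
from h import *
f=grab('wrist','wrist1'); print(f['s']['position'],f['s']['tool_rot'],f['s']['qpos'])
for p in [(.4165,-.035,.03),(.491,-.043,.03),(.332,-.026,.03),(.641,.016,.041)]: print(proj(f,p))
E
```

```text
[ 0.41762691 -0.03399997  0.2312609 ] [-3.14159156e+00 -1.23429521e-04  3.03820223e+00] [-0.24146354  0.19444335  0.20896029  2.11715827 -0.05412001  0.83496978
  1.46742518]
[326.28160263 208.15749569]
[326.11409402 278.67000074]
[326.41826141 116.79898466]
[391.88202504 399.57742438]
```

View pics/wrist1.png

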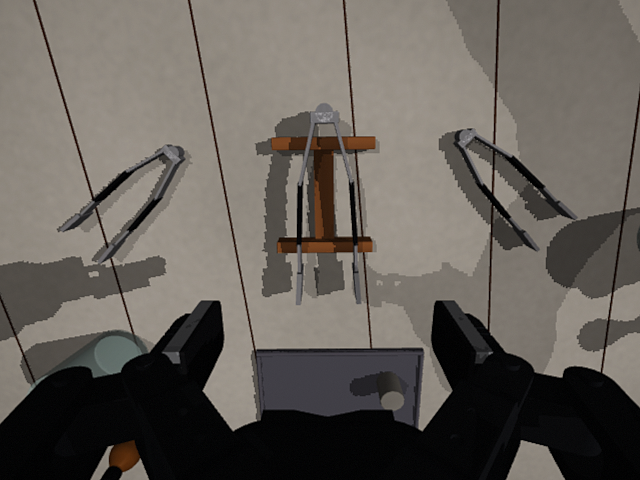

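The wrist view shows the tongs nearly upright: hinge (323,113), jaw tips (299,302) and (358,302), rest bars at (323,143) and (325,244).

```bash
python3 - <<'E'
from h import *
f=load('wrist1')
g=cv2.cvtColor(f['pixels'],cv2.COLOR_RGB2GRAY)
for r in (200,215,230): print(r,g[r,292:362].tolist())
P=lambda u,v,z:onz(f,u,v,z)[:2]
h,t=P(323.5,113,.035),(P(299.5,303,.045)+P(358,303,.045))/2
b1,b2=P(323.5,142.5,.02),P(325,243.5,.02)
for a,b in((h,t),(b1,b2)):
    d=b-a;print(a,b,np.hypot(*d),np.arctan2(d[1],d[0]))
print('grip from bars',b1+(b2-b1)*65/105)
print('tumbler rims/ stone top',P(392,399,.041))
E
```

```text
200 [139, 139, 140, 147, 131, 48, 0, 8, 7, 0, 81, 155, 143, 141, 145, 116, 43, 52, 55, 55, 55, 55, 63, 73, 71, 69, 71, 69, 53, 33, 34, 36, 35, 35, 35, 35, 37, 37, 38, 38, 32, 61, 111, 120, 129, 151, 148, 148, 148, 150, 149, 149, 149, 149, 148, 149, 155, 135, 34, 0, 6, 1, 37, 98, 129, 128, 102, 5, 71, 129]
215 [142, 141, 143, 148, 126, 15, 2, 4, 2, 2, 87, 153, 144, 145, 133, 80, 47, 52, 54, 54, 54, 54, 59, 70, 72, 71, 71, 70, 69, 60, 30, 33, 36, 36, 36, 35, 36, 37, 38, 39, 37, 40, 43, 93, 154, 147, 145, 145, 146, 147, 148, 146, 146, 145, 146, 146, 147, 155, 136, 34, 0, 4, 0, 37, 97, 129, 128, 105, 10, 68]
230 [141, 142, 143, 148, 124, 0, 4, 9, 0, 27, 102, 151, 144, 145, 138, 116, 99, 43, 51, 54, 56, 53, 58, 68, 75, 71, 71, 71, 69, 66, 66, 58, 31, 34, 36, 34, 35, 36, 37, 34, 34, 40, 54, 49, 77, 132, 148, 145, 144, 144, 145, 144, 145, 145, 145, 146, 146, 146, 155, 134, 33, 0, 6, 0, 27, 88, 127, 126, 109, 36]
[ 0.32869255 -0.02827504] [ 0.51156445 -0.04241454] 0.18341770842371236 -0.07716559262788623
[ 0.35456447 -0.0312032 ] [ 0.45574777 -0.04049021] 0.1016086064396872 -0.09152756880426714
grip from bars [ 0.41720175 -0.0369523 ]
tumbler rims/ stone top [0.64022431 0.0161731 ]
```

Call:
jog_arm(motion=[[0,-0.05,1,-0.15,1],[0,0,1,0,1],[0,0,1,0,1],[0,0,1,0,1],[0,0,1,0,1],[0,0,1,0,1],[0,0,0.5,0,1],[0,0,0.5,0,1],[0,0,0.3,0,1],[0,0,0,0,1]], newtons=40)

```text
clock: 3.4
position: [0.4171, -0.0355, 0.0116]
tool_rot: [-3.141, -0.002, 3.049]
force: [0.4, -0.1, 0.7]
grip_width: 0.0855
finger_force: 0.0
```

Call:
jog_arm(motion=[[0,0,0,0,0.8],[0,0,0,0,0.7],[0,0,0,0,0.6],[0,0,0,0,0.6],[0,0,0,0,0.6],[0,0,0,0,0.6]])

```text
clock: 4.0
position: [0.4181, -0.0354, 0.013]
tool_rot: [3.141, 0.002, 3.05]
force: [-0.9, 0.8, 8.7]
grip_width: 0.0516
finger_force: 6.2
```

Call:
jog_arm(motion=[[0,0,-0.3,0,0.6],[0,0,-0.6,0,0.6],[0,0,-0.8,0,0.6],[0,0,-0.8,0,0.6],[0,0,-0.4,0,0.6],[0,0,0,0,0.6],[0,0,0,0,0.6]])

```text
clock: 4.7
position: [0.4176, -0.0353, 0.0995]
tool_rot: [3.141, 0.001, 3.05]
force: [-0.6, 0.4, -1.2]
grip_width: 0.0513
finger_force: 3.3
```

```bash
python3 - <<'E'
from h import *
f=grab('wrist','wrist2'); print(f['s']['position'],f['s']['tool_rot'],f['s']['force'])
g=grab('side','side2')
a=cv2.resize(f['pixels'][:,:,::-1][60:420,140:540],(400,360)); b=cv2.resize(g['pixels'][:,:,::-1][220:360,200:400],(400,280),interpolation=2)
c=np.zeros((360,800,3),np.uint8);c[:,:400]=a;c[:280,400:]=b;cv2.imwrite('pics/c2.png',c)
E
```

```text
[ 0.41760498 -0.03533336  0.0995155 ] [3.14138485e+00 7.80828622e-04 3.04993895e+00] [-0.64260367  0.43253549 -1.21748522]
```

View pics/c2.png

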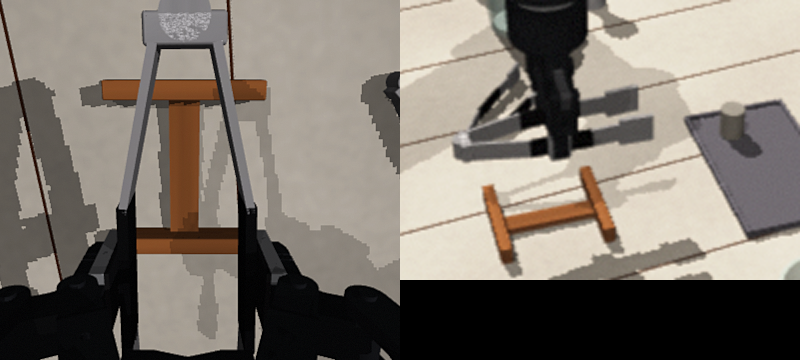

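The view shows the tongs held clear of the rest. The near jaw tip's top is at crop (653,118) and the far one at (637,88). I'll check tilt by prediction.

```bash
python3 - <<'E'
from h import *
g=load('side2')
def T(u,v): return (200+(u-400)/2,220+v/2)
a=-0.0917;x=np.array([np.cos(a),np.sin(a),0]);y=np.array([-x[1],x[0],0]);c=np.array([.4176,-.0353,.1165])
for n,p in [('near tip top',x*.092-y*.024+[0,0,.015]),('near tip bot',x*.092-y*.024-[0,0,.015]),('far tip top',x*.092+y*.024+[0,0,.015]),('hinge',-x*.085)]:
    q=proj(g,c+p);print(n,q,(q[0]-200)*2+400,(q[1]-220)*2)
s=np.array([.6405,.0162]);
for m in (0,-.0917): pass
for n,q in (('near',(653,118)),('far',(637,88))): print(n,onz(g,*T(*q),.1315))
E
```

```text
near tip top [324.05171739 276.53819033] 648.1034347805723 113.07638066366417
near tip bot [323.96284403 288.55173934] 647.9256880573159 137.10347867847315
far tip top [316.92588548 262.57624753] 633.8517709564186 85.15249506555222
hinge [232.54877757 291.78960035] 465.0975551375914 143.5792007058849
near [ 0.50841111 -0.0766048   0.1315    ]
far [ 0.51252645 -0.02548774  0.1315    ]
```

Call:
jog_arm(motion=[[-0.6,0.3,0,0,0.6],[-0.8,0.4,0,0,0.6],[-0.8,0.4,0,0,0.6],[-0.8,0.4,0,0,0.6],[-0.8,0.4,0,0,0.6],[-0.6,0.3,0,0,0.6],[-0.34,0.19,0.5,0,0.6],[0,0,0.5,0,0.6],[0,0,0,0,0.6]])

```text
clock: 5.7
position: [0.5636, 0.0225, 0.0665]
tool_rot: [-3.14, -0.005, 3.05]
force: [-0.7, -0.8, -1.4]
grip_width: 0.0512
finger_force: 3.3
```

```bash
python3 - <<'E'
from h import *
g=grab('side','side3');f=grab('scene','scene3'); print(f['s']['position'],f['s']['tool_rot'])
b=cv2.resize(g['pixels'][:,:,::-1][200:340,280:420],(400,400),interpolation=2)
a=cv2.resize(f['pixels'][:,:,::-1][190:330,220:360],(400,400),interpolation=2)
cv2.imwrite('pics/c3.png',np.hstack([a,b]))
E
```

```text
[0.56403773 0.02228705 0.06778087] [-3.14057374 -0.0034564   3.04927246]
```

View pics/c3.png

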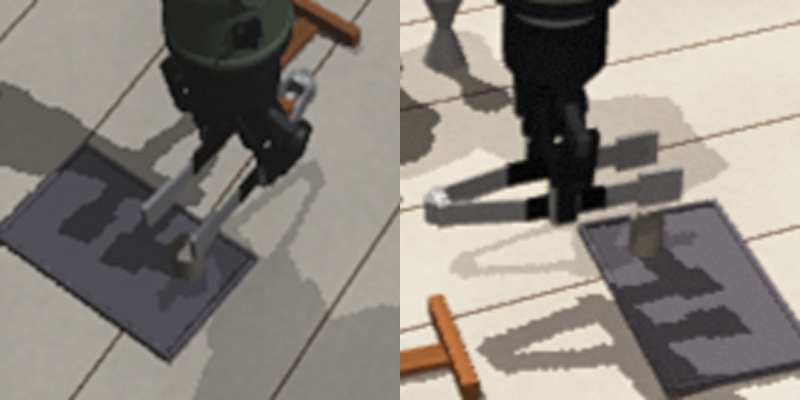

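Scene crop: paddle tip tops are at about (144,208) and (192,240), with the stone under the +y jaw's line. Side crop: tips at (683,168) and (658,133), stone centred at u≈647.

```bash
python3 - <<'E'
from h import *
f=load('scene3');g=load('side3');k=400/140
S=lambda u,v:(220+u/k,190+v/k); D=lambda u,v:(280+(u-400)/k,200+v/k)
p=f['s']['position'];a=-.0923;x=np.array([np.cos(a),np.sin(a),0]);y=np.array([-x[1],x[0],0]);c=p+[0,0,.017]
for n,l in(('R',-.024),('L',.024)):
    e=c+x*.092+y*l+[0,0,.015];q=proj(f,e);r=proj(g,e);print(n,e.round(3),((q-[220,190])*k).round(),((r-[280,200])*k+[400,0]).round())
print('scene',onz(f,*S(144,208),.1).round(3),onz(f,*S(192,240),.1).round(3))
print('side',onz(g,*D(683,168),.1).round(3),onz(g,*D(658,133),.1).round(3))
e=np.array([.6405,.0162,.041]);print('stone top',((proj(f,e)-[220,190])*k).round(),((proj(g,e)-[280,200])*k+[400,0]).round())
print('stone base side',((proj(g,[.6405,.0162,.005])-[280,200])*k+[400,0]).round(), 'scene', ((proj(f,[.6405,.0162,.005])-[220,190])*k).round())
E
```

```text
R [ 0.653 -0.01   0.1  ] [144. 204.] [677. 163.]
L [0.658 0.038 0.1  ] [190. 235.] [654. 128.]
scene [ 0.656 -0.008  0.1  ] [0.661 0.041 0.1  ]
side [ 0.655 -0.017  0.1  ] [0.658 0.031 0.1  ]
stone top [186. 243.] [642. 210.]
stone base side [640. 246.] scene [190. 263.]
```

Call:
jog_arm(motion=[[-0.06,0.02,0,0,0.6],[0,0,0.4,0,0.6],[0,0,0.5,0,0.6],[0,0,0.4,0,0.6],[0,0,0.3,0,0.6],[0,0,0.25,0,0.6],[0,0,0,0,0.6],[0,0,0,0,0.6]])

```text
clock: 6.6
position: [0.5676, 0.0233, 0.0138]
tool_rot: [-3.142, -0.0, 3.05]
force: [0.4, 0.1, -1.0]
grip_width: 0.051
finger_force: 3.3
```

```bash
python3 - <<'E'
from h import *
g=grab('side','side4');f=grab('scene','scene4'); print(f['s']['position'],f['s']['tool_rot'],f['s']['force'])
b=cv2.resize(g['pixels'][:,:,::-1][230:320,310:400],(400,400),interpolation=2)
a=cv2.resize(f['pixels'][:,:,::-1][220:310,240:330],(400,400),interpolation=2)
cv2.imwrite('pics/c4.png',np.hstack([a,b]))
E
```

```text
[0.56779866 0.02332748 0.01408576] [3.14156175e+00 4.09144205e-04 3.04974768e+00] [-0.09929892  0.00427567 -0.24893829]
```

View pics/c4.png

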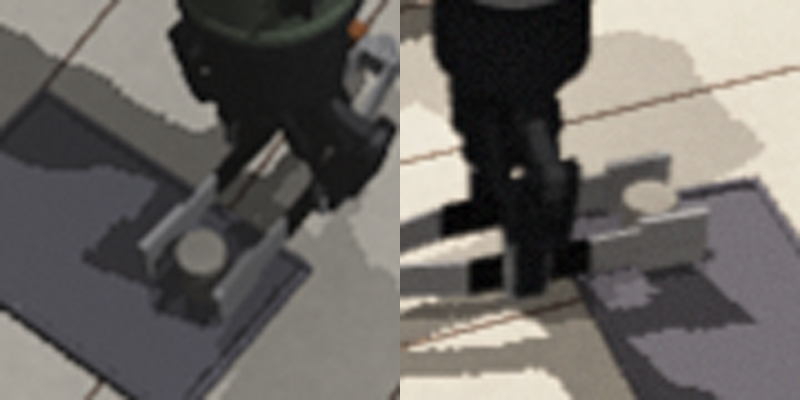

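The stone stands centred between the paddles in both views: scene crop top at (200,250), side crop top at (650,200). Closing now.

Call:
jog_arm(motion=[[0,0,0.1,0,0.57],[0,0,0,0,0.54],[0,0,0,0,0.51],[0,0,0,0,0.48],[0,0,0,0,0.44],[0,0,0,0,0.4],[0,0,0,0,0.4],[0,0,0,0,0.4]], newtons=30)

```text
clock: 7.5
position: [0.5676, 0.0234, 0.0108]
tool_rot: [3.142, 0.0, 3.05]
force: [-0.9, -0.3, -0.1]
grip_width: 0.0421
finger_force: 31.0
```

Call:
jog_arm(motion=[[0,0,-0.2,0,0.4],[0,0,-0.4,0,0.4],[0,0,-0.6,0,0.4],[0,0,-0.8,0,0.4],[0,0,-0.8,0,0.4],[0,0,-0.8,0,0.4],[0,0,-0.7,0,0.4],[0,0,-0.4,0,0.4],[0,0,0,0,0.4],[0,0,0,0,0.4]])

```text
clock: 8.5
position: [0.5673, 0.0234, 0.1515]
tool_rot: [3.142, -0.0, 3.05]
force: [-0.3, 0.3, -1.7]
grip_width: 0.0422
finger_force: 30.8
```

```bash
python3 - <<'E'
from h import *
s=load('scene0');d=load('side0')
# tumbler rim: two-view ellipse centres via bluish mask of rim region, from clear pixels
w=load('wrist1')
for n,f,(x0,x1,y0,y1) in (('scene',s,(175,222,170,226)),('side',d,(380,445,340,418))):
    hsv=cv2.cvtColor(f['pixels'],cv2.COLOR_RGB2HSV)[y0:y1,x0:x1]
    m=((hsv[...,0]>70)&(hsv[...,0]<115)&(hsv[...,1]>20)).astype(np.uint8)
    c=max(cv2.findContours(m,0,2)[0],key=cv2.contourArea)[:,0]+[x0,y0]
    l,r,t,b=c[:,0].min(),c[:,0].max(),c[:,1].min(),c[:,1].max();print(n,l,r,t,b)
    for z in(.092,): print(onz(f,(l+r+1)/2,t,z).round(3))
f=grab('scene','scene5');print(f['s']['position'],f['s']['qpos'],f['s']['finger_force'])
g=grab('side','side5')
a=cv2.resize(s['pixels'][160:240,160:240][:,:,::-1],(400,400),interpolation=2)
b=cv2.resize(g['pixels'][200:300,300:400][:,:,::-1],(400,400),interpolation=2)
cv2.imwrite('pics/c5.png',np.hstack([a,b]))
E
```

```text
scene 186 213 199 219
[ 0.591 -0.272  0.092]
side 417 418 406 407
[ 0.536 -0.386  0.092]
[0.56730006 0.02342404 0.15146063] [-0.28312153  0.5394872   0.1922365   1.83535823 -0.14009853  0.78014598
  1.46137051] 30.804262161254883
```

View pics/c5.png

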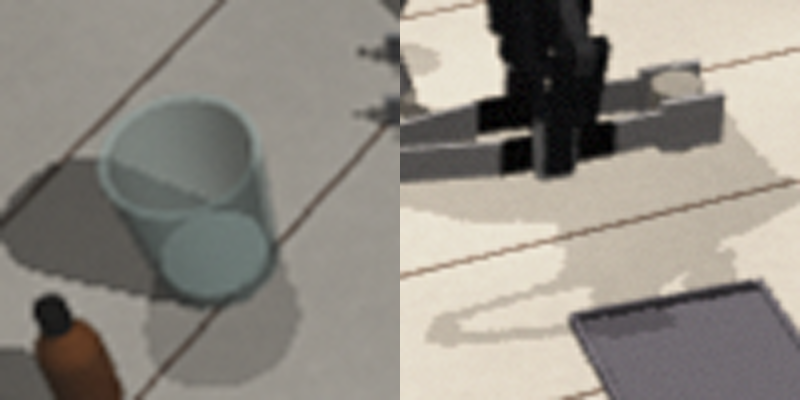

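Stone is held between the jaws (side crop (678,85)). The target rim ellipse centre is at scene (196,191), giving a tumbler position of about (0.575,-0.301).

Call:
jog_arm(motion=[[0.04,-0.4,0,0,0.4],[0.08,-0.7,0,0,0.4],[0.1,-0.9,0,0,0.4],[0.1,-0.9,0,0,0.4],[0.1,-0.9,0,0,0.4],[0.1,-0.9,0,0,0.4],[0.1,-0.9,0,0,0.4],[0.1,-0.9,0,0,0.4],[0.1,-0.9,0,0,0.4],[0.1,-0.9,0,0,0.4],[0.1,-0.9,0,0,0.4],[0.1,-0.8,0,0,0.4]])

```text
clock: 9.8
position: [0.5052, -0.2745, 0.1512]
tool_rot: [-3.141, -0.001, 3.049]
force: [0.5, 0.4, -0.4]
grip_width: 0.042
finger_force: 30.8
```

Call:
jog_arm(motion=[[0.08,-0.5,0,0,0.4],[0.05,-0.23,0,0,0.4],[0,0,0,0,0.4],[0,0,0,0,0.4],[0,0,0,0,0.4],[0,0,0,0,0.4]])

```text
clock: 10.4
position: [0.5011, -0.2929, 0.1518]
tool_rot: [3.141, 0.0, 3.051]
force: [-0.4, 0.2, -1.0]
grip_width: 0.0423
finger_force: 30.8
```

```bash
python3 - <<'E'
from h import *
f=grab('scene','scene6');g=grab('side','side6');s=f['s'];print(s['position'],s['tool_rot'],s['finger_force'],s['qpos'][6])
b=cv2.resize(g['pixels'][:,:,::-1][280:420,340:480],(400,400),interpolation=2)
a=cv2.resize(f['pixels'][:,:,::-1][130:250,140:260],(400,400),interpolation=2)
cv2.imwrite('pics/c6.png',np.hstack([a,b]))
c=s['position']+[.0729,-.0072,.0302];k=400/120
print('stone top pred',(proj(f,c)-[140,130])*k,(proj(g,c)-[340,280])*400/140+[400,0])
E
```

```text
[ 0.5010803  -0.29288512  0.15182049] [3.14136265e+00 3.83886558e-05 3.05104683e+00] 30.796979069709778 2.0398402189806895
stone top pred [157.41348987 121.91468618] [619.94440083 123.87697716]
```

View pics/c6.png

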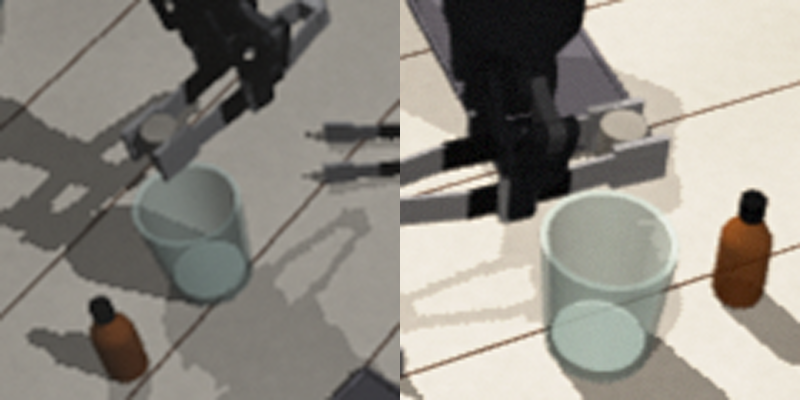

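Both views show the stone in the jaws over the mouth: scene stone top (160,130), rim centre (188,205); side stone top (624,127), rim centre (609,245).

```bash
python3 - <<'E'
from h import *
f=load('scene6');g=load('side6');k=120/400;j=140/400
for n,p,q,z in(('stone',(160,130),(624,127),.182),('rim',(188,205),(609,243),.092)):
    print(n,onz(f,140+p[0]*k,130+p[1]*k,z).round(3),onz(g,340+(q[0]-400)*j,280+q[1]*j,z).round(3))
E
```

```text
stone [ 0.579 -0.293  0.182] [ 0.575 -0.303  0.182]
rim [ 0.577 -0.296  0.092] [ 0.573 -0.306  0.092]
```

Both cameras put the stone within 4 mm of the mouth's centre, with its own centre about 72 mm above the rim.

```bash
python3 -c "
from workcell import bot
print(bot.job_done())"
```

```text
the job is handed in; nothing more can be done
None
```

I handed the job in with the stone held in the tongs about 70 mm above the rim of the tumbler by the dropper bottle, within about 4 mm of its centre by both cameras; no verdict came back.

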